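# Close the slide box and push its drawer home

### The job

Put the microscope slides away: with the fingertips, push the upright lid of the blue slide box over and fully shut while the drawer is still out, then push the drawer fully home into the grey slide store with the box inside it. Only push: do not grip or lift the box or drawer, and do not disturb the two bottles beside it or the clear slide tray.

Things in the scene. Friction and masses are not known exactly. Their poses are not given: they have to be found in the camera images.
- slide_store: Low grey metal housing fixed to the worktop, 155 deep (x) x 204 wide (y) x 62 high (z) mm, open at the front. Origin on the worktop under the middle of its front face; +x points into the housing (away from the robot), +y left, z up. It stands at different places and yaws. The flat top of the housing is 62 mm above the worktop.
- drawer (a joint): How far the drawer is pushed in along the housing's x, m: 0 = fully out (panel's back face 150 mm before the housing's front), 0.150 = fully home on its end stop (that face flush with the housing's front). Starts at 0 to 0.015. About 1.5 N friction, lightly damped; stays where left. The box fits through the housing's opening (top edge 56 mm above the worktop) only with its lid shut.
- drawer_front (a point): Middle of the outer face of the drawer's white front panel, 25 mm above the worktop; axes as slide_store. Panel 204 wide, 8 thick, from 4 to 50 mm above the worktop; no handle, only a notch 50 wide, 12 deep in its upper edge and a label holder 1 mm proud. Drawer floor 9 mm above the worktop, 178 wide, 134 deep; side and rear walls 14 mm higher.
- slide_box: Blue slide box, loose in the drawer, 94 (x) x 170 (y) x 34 (z) mm when shut, 0.15 to 0.3 kg. Origin under the middle of its underside; z up, axes as slide_store within a few degrees. The lid's hinge runs along y at x = +46, z = +20 mm (side away from the robot). A low stop in the drawer keeps the box about 4 mm off the front panel.
- slide_box_lid (a joint): Opening of the box's lid, rad: 0 = shut, 1.75 = its stop (leaning back). Starts near the stop. Open, it is 14 mm thick, 170 wide, its free edge about 88 mm above the hinge; its outer face is then about 17 mm (low) to 30 mm (top) beyond the hinge line, away from the robot. Stiff, damped hinge: only below about 0.9 does it sink shut by itself, in some 5 s; push it down.
- stain_bottle: Blue reagent bottle with a white cap, 38 diameter x 88 high mm, standing loose beside the drawer; origin under its middle. Leave it alone.
- dropper_bottle: Small white dropper bottle with a red tip, 23 diameter x 68 high mm, standing loose beside the drawer; origin under its middle. Leave it alone.
- slide_tray: Clear slide tray with a green divider, 120 x 88 x 18 mm, loose on the worktop to the right; origin under its middle. Leave it alone.
Mind the look-alikes: they are no part of the job. What is shaped like the slide_box but pink or purple is not meant.

How it is judged (in metres and radians):
On the way, in this order (a step that is already met when the one before it is completed fails the run):
1. the slide box's lid is shut while the drawer is still out (value of joint slide_box_lid below 0.08 rad and value of joint drawer below 0.05 m), for 0.2 s.
2. the drawer is fully home with the lid shut (value of joint drawer above 0.146 m and value of joint slide_box_lid below 0.08 rad), for 0.2 s.
At the end, for the whole second after the job is handed in: The drawer is home to within 4 mm, the slide box lies flat in it, at rest, inside the housing with its lid shut (under 0.08 rad), and the two bottles and the tray stand upright within 20 mm of where they were (all of step 2 and x of slide_box in the frame of slide_store between 0.04 and 0.1 m and height (world z) of slide_box below 0.016 m and angle between slide_box's own z axis and vertical below 0.06 rad and linear speed of slide_box below 0.02 m/s and distance of each of stain_bottle, dropper_bottle, slide_tray from where it was at the start of the episode below 0.02 m and angle between each of stain_bottle, dropper_bottle, slide_tray's own z axis and vertical below 0.15 rad); the robot touches nothing.
It fails at once if the slide box is lifted more than about 15 mm or tipped (height (world z) of slide_box above 0.025 m or angle between slide_box's own z axis and vertical above 0.25 rad).
It fails at once if the drawer is pushed in while the lid stands open (value of joint drawer above 0.06 m and value of joint slide_box_lid above 0.3 rad).
It fails at once if a bystander is moved more than 20 mm or tipped (distance of any of stain_bottle, dropper_bottle, slide_tray from where it was at the start of the episode above 0.02 m or angle between any of stain_bottle, dropper_bottle, slide_tray's own z axis and vertical above 0.3 rad).
It also fails if it takes over 48 s, if anything falls off the work surface, if the arm or the gripper's body presses on something with over 40 N, if the wrist force passes 120 N, or if a joint passes its speed limit or range.

### The arm

A 6-joint arm with a two-finger parallel gripper is mounted at the origin on a cart in front of the work surface, level with it; the furniture and walls round the work are solid. World frame = base frame: x ahead of the robot, y to its left, z up, the work surface at z = 0. Lengths are in m, angles in degrees, forces in N, time in s.
With the tool pointing down it reaches from about 0.35 to 0.875 m from the base axis. Payload 4.2 kg.
Tool frame: the origin (TCP) lies on the centre line of the jaws, within the pads' length; the fingertips stand 19 mm ahead of it and the grasp point (between the pads) is the TCP; z points along the fingers, y is the line along which they close (so a half turn about z gives the same grasp; the last joint's range is limited). The gripper opens to 87 mm and grips with 3 to 60 N. Pads are 19 mm wide; open, the fingers measure 117 mm over their backs; the gripper's body (75 mm by 190 mm) begins 51 mm behind the grasp point.
Start: joints at [-56.746, 22.042, 0.453, 0, -68.411, -14.817], TCP at [0.198, -0.593, 0.242] pointing down, gripper open.
Joint ranges: [-179.83, 179.83], [-69.29, 118.12], [-61.27, 80.66], [-181.25, 117.63], [-171.15, -9.14], [-177.46, 177.46]. Speed limits (degrees/s): [159.86, 159.86, 180, 180, 180, 180].

### API

Orientations are given as a 3x3 rotation matrix whose columns are the frame's x, y, z axes.
In Python, from station import sense, capture, finish_job, search_frame, masks_of gives the robot as it stands.
- The arm moves only by the tool drive_tool, never from a script. Its argument "rows" is a list of rows, each a list of 7 numbers: the opening in per cent of the stroke, from 0 (shut) to 100 (fully open), then the shift along the world's x, y, z in mm, then the turn, a rotation vector about the world's x, y, z in rad. In form: [[fingers, dx, dy, dz, wx, wy, wz], ...]. A call has 1 to 5 rows; each row shifts and turns the commanded pose from where the row before left it; what a row does not reach is not made up. A row lasts 1/12 s, in which the tool goes at most 41.7 mm and 7.16 degrees, less where a joint would pass 70% of its speed; a pose out of reach is approached as far as the arm can. A call is refused whole if a number of a shift passes 41.7 or a number of a turn 0.125, either way. A call with a gripper value outside its range is refused whole. The fingers move at their own pace and stop on an object; the grip force is fixed at half the most. Time passes only in rows, so rows that do not move let the fingers close. It gives the time, the measured TCP pose, the force, the opening and the grip force at its end, in the units of the state.
- sense(): the state, without advancing time (a new reading comes with each control period).
- capture(name): name is "side" or "top"; returns a dict with "frame" (480x640x3 uint8, red, green, blue), "z_map" (480x640 float32, m along the optical axis (not along the pixel's ray), 0 where there is no reading), "fx", "fy", "cx", "cy" (pixels), "R" (3x3) and "t" (3): a world point X has camera coordinates R X + t. Camera axes: x right, y down, z forward; pixel columns grow to the right and rows downward; lengths in m; the calibration is good to about 2 mm. A picture is of the moment at which its call begins.
- finish_job(): hands the job in; it is judged then, once.
Trained networks look in a picture, given as the dict that the camera call returned (one of the last four; its "shot" number tells which), for a name from the list of things; names that differ only in an ending like _2 or _b are one class to them, and where a whole thing is asked for, a point or a joint stands for the part that bears it (a point fixed in the world has none). Each returns a list of dicts, best first, with "p" (0 to 1); they miss things now and then, are a little off and sometimes report something else, mostly with a low value. They report only what shows in the picture. A call takes as long as a camera call. They do not tell look-alikes from the thing itself.
- search_frame(label, picture): "xy" ([column, row] in pixels, amid what is visible of it).
- masks_of(label, picture): "region" (480x640 bool, what is visible of it) and "xy" ([column, row] in pixels, amid what is visible of it).
The state is a dict: "time_s": time; "joints": joint angles; "joint_velocities": joint speeds; "effort": joint torques, N m; "tcp_pos": TCP position; "ee_rot": TCP orientation; "wrist_force": force on the tool from outside, world axes, zero at the start; "moment": the same for the moment, N m; "gripper_width": opening from 0.0 (shut) to 1.0 (fully open); "gripper_force": force on a finger pad.
Only numpy, scipy, OpenCV 4.12 (cv2) and the standard library are available. Lean on these libraries where they do the work, as an engineer would, in place of code of your own. Each camera call takes 0.05 s, during which the arm holds its last target. There are 200 camera calls.

## Working session

There is one attempt and no reset: what is moved stays moved. The work goes in short steps, Python scripts to look and compute and a tool call to move; the robot and the scene stay as the last step left them, time stands still between calls to the robot, and variables do not carry over. Pictures are saved under pics/ and viewed, at most 10 in all, crops included, and the job is handed in when it is done.

Besides the shell and the picture viewer there is one more tool, called as name([rows], argument=value, ...), one row to a line, values as JSON. drive_tool: Moves the arm, as the interface text tells. Its arguments: {"type":"object","properties":{"rows":{"type":"array"}},"required":["rows"]}

```bash
mkdir -p pics; cat > h.py <<'E'
import numpy as np,cv2
from station import *
def world(c,m=None):
    z=c["z_map"];v,u=np.nonzero((z>0)&(m if m is not None else True))
    d=z[v,u];P=np.stack([(u-c["cx"])/c["fx"]*d,(v-c["cy"])/c["fy"]*d,d],1)
    return (P-c["t"])@np.asarray(c["R"]),u,v
E
python3 - <<'E'
from h import *
s=sense();print(s["time_s"],s["tcp_pos"],s["ee_rot"])
ims=[]
for n in("top","side"):
    c=capture(n);cv2.imwrite(f"pics/{n}0.png",c["frame"][:,:,::-1])
    np.savez(f"{n}0.npz",**{k:np.asarray(c[k]) for k in("frame","z_map","fx","fy","cx","cy","R","t")})
    for l in("slide_store","drawer_front","slide_box","slide_box_lid","stain_bottle","dropper_bottle","slide_tray"):
        for r in masks_of(l,c)[:3]:
            P,_,_=world(c,r["region"])
            if len(P):print(n,l,round(r["p"],2),np.round(r["xy"]),len(P),np.round(np.median(P,0),3),np.round(np.percentile(P,3,0),3),np.round(np.percentile(P,97,0),3))
E
```

```text
0.0 [ 0.19750154 -0.59237555  0.2404736 ] [[-9.48730682e-01 -3.16084568e-01 -7.99737819e-04]
 [-3.16085559e-01  9.48728496e-01  2.03948377e-03]
 [ 1.14084712e-04  2.18770641e-03 -9.99997600e-01]]
top slide_store 0.87 [276. 161.] 4456 [0.665 0.194 0.062] [0.453 0.088 0.008] [0.75  0.293 0.069]
top drawer_front 0.61 [286. 236.] 633 [0.468 0.153 0.024] [0.441 0.062 0.005] [0.496 0.236 0.054]
top slide_box 0.95 [142. 301.] 2246 [0.286 0.543 0.034] [0.232 0.464 0.02 ] [0.341 0.624 0.041]
top slide_box 0.94 [285. 205.] 3217 [0.555 0.168 0.023] [0.481 0.087 0.009] [0.605 0.249 0.119]
top slide_box 0.88 [477. 188.] 2187 [ 0.607 -0.36   0.033] [ 0.563 -0.443  0.008] [ 0.655 -0.28   0.04 ]
top slide_box_lid 0.97 [277. 186.] 1189 [0.587 0.181 0.066] [0.561 0.099 0.027] [0.61  0.256 0.121]
top slide_box_lid 0.71 [479. 185.] 2047 [ 0.61  -0.364  0.033] [ 0.565 -0.443  0.024] [ 0.656 -0.283  0.04 ]
top slide_box_lid 0.56 [141. 300.] 2187 [0.286 0.546 0.034] [0.232 0.466 0.026] [0.342 0.625 0.041]
top stain_bottle 0.48 [221. 244.] 204 [0.436 0.335 0.069] [0.423 0.323 0.019] [0.455 0.355 0.091]
top 
[... 829 characters left out ...]
275. 179.] 651 [0.283 0.521 0.031] [0.225 0.453 0.021] [0.339 0.611 0.034]
side slide_box_lid 0.74 [421. 401.] 4829 [ 0.608 -0.387  0.033] [ 0.565 -0.455  0.026] [ 0.651 -0.294  0.034]
side slide_box_lid 0.65 [377. 204.] 329 [0.579 0.22  0.094] [0.561 0.134 0.06 ] [0.601 0.255 0.118]
side stain_bottle 0.77 [319. 199.] 314 [0.439 0.322 0.046] [0.421 0.314 0.006] [0.455 0.337 0.085]
side dropper_bottle 0.6 [333. 283.] 234 [ 0.471 -0.063  0.032] [ 0.46  -0.067  0.001] [ 0.48  -0.053  0.061]
side dropper_bottle 0.43 [377. 203.] 342 [0.579 0.222 0.094] [0.56  0.131 0.058] [0.601 0.255 0.118]
side slide_tray 0.73 [310. 339.] 2400 [ 0.43  -0.222  0.003] [ 0.373 -0.268  0.   ] [ 0.486 -0.179  0.016]
```

```bash
python3 - <<'E'
import numpy as np,cv2
a=np.load("top0.npz")["frame"][110:300,160:410,::-1];a=cv2.resize(a,(500,380),interpolation=cv2.INTER_CUBIC)
b=np.load("side0.npz")["frame"][150:320,260:460,::-1];b=cv2.resize(b,(300,255))
o=np.zeros((380,800,3),np.uint8);o[:,:500]=a;o[:255,500:]=b;cv2.imwrite("pics/c1.png",o)
from h import *
c={k:v for k,v in np.load("top0.npz").items()}
P,u,v=world(c);col=c["frame"][v,u]
roi=(P[:,0]>.35)&(P[:,0]<.85)&(P[:,1]>-.02)&(P[:,1]<.32)
def rect(n,m):
    Q=P[m]; print(n,m.sum(),cv2.minAreaRect((Q[:,:2]*1000).astype(np.float32)), np.round(np.median(Q,0),3))
rect("top face",roi&(abs(P[:,2]-.062)<.004)&(P[:,0]>.61))
rect("panel top",roi&(abs(P[:,2]-.050)<.006)&(P[:,0]<.52))
blue=(col[:,2]>1.3*col[:,0].astype(float))&(col[:,2]>60)
rect("lid high",roi&(P[:,2]>.07)&(P[:,0]<.65))
rect("lid edge",roi&(P[:,2]>.112)&(P[:,0]<.65))
E
```

```text
top face 2816 ((697.3345336914062, 132.2090606689453), (169.27734375, 351.2554931640625), 17.92304801940918) [0.685 0.197 0.062]
panel top 176 ((484.6132507324219, 153.73837280273438), (54.61490249633789, 200.96670532226562), 13.636984825134277) [0.468 0.126 0.05 ]
lid high 835 ((586.6076049804688, 126.75438690185547), (124.01286315917969, 292.294189453125), 0.5328132510185242) [0.591 0.141 0.117]
lid edge 579 ((586.513671875, 120.18191528320312), (124.01358032226562, 279.09942626953125), 0.5966874361038208) [0.59  0.109 0.122]
```

View pics/c1.png

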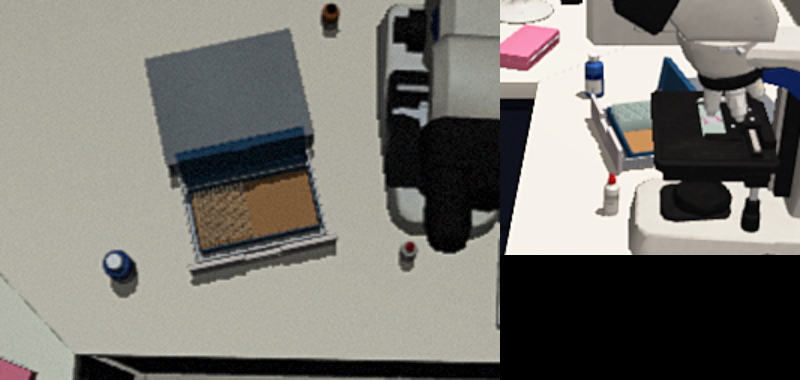

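View pics/top0.png

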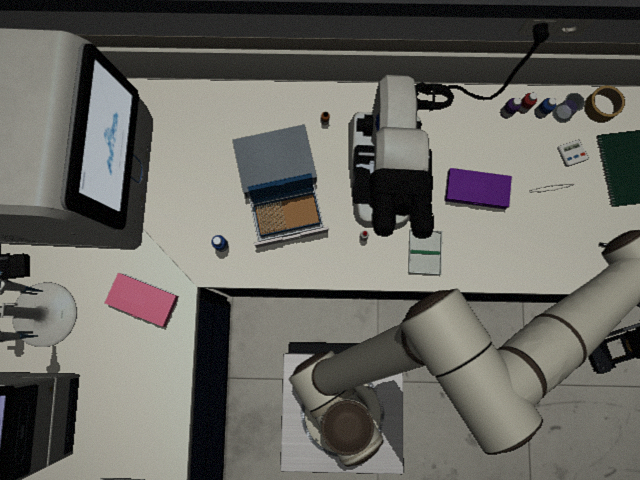

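The blue box, lid open, is at about (285,205) in the top picture. The pink (142,301) and purple (477,188) boxes are look-alikes: closed and not in a drawer. The crop confirms the blue open lid, the drawer and the grey store, with the microscope just to the right. Next I fit the frame.

```bash
python3 - <<'E'
from h import *
c={k:v for k,v in np.load("top0.npz").items()}
P,u,v=world(c);col=c["frame"][v,u].astype(float)
roi=(u>225)&(u<330)&(v>120)&(v<255)
def rect(n,m):
    Q=P[m]; r=cv2.minAreaRect((Q[:,:2]*1000).astype(np.float32));print(n,m.sum(),np.round(r[0],1),np.round(r[1],1),round(r[2],1),np.round(np.median(Q,0),3)); return r
rect("housing",roi&(abs(P[:,2]-.062)<.006)&(P[:,0]>.615))
rect("panel",roi&(abs(P[:,2]-.047)<.007)&(P[:,0]<.53))
yaw=np.radians(12)
lid=roi&(P[:,2]>.058)&(col[:,2]>1.3*col[:,0]);rect("lid",lid)
for a in(9,10,11,12,13,14):
    t=np.radians(a);R=np.array([[np.cos(t),np.sin(t)],[-np.sin(t),np.cos(t)]])
    def ext(m):
        q=P[m][:,:2]@R.T;return np.round(np.percentile(q,[1,50,99],0).T,4).tolist()
    print(a,"H",ext(roi&(abs(P[:,2]-.062)<.005)&(P[:,0]>.615)),"P",ext(roi&(abs(P[:,2]-.050)<.005)&(P[:,0]<.52)),"L",ext(lid&(P[:,2]>.105)),"Llow",ext(lid&(P[:,2]<.09)))
# obstacles: heights map near
for x in np.arange(.40,.86,.04):
    print(round(x,2),[int(1000*P[m,2].max()) if (m:=(abs(P[:,0]-x)<.02)&(abs(P[:,1]-y)<.02)).any() else None for y in np.arange(.48,-.25,-.04)])
E
```

```text
housing 3268 [675.5 199.8] [154.9 204.1] 13.6 [0.684 0.197 0.062]
panel 233 [492.  192.6] [ 88.2 273.5] 13.2 [0.471 0.179 0.047]
lid 675 [597.5 177.6] [ 38.7 172.5] 11.8 [0.592 0.179 0.093]
9 H [[0.6392, 0.7068, 0.7762], [-0.0099, 0.0875, 0.1928]] P [[0.4681, 0.48, 0.5084], [-0.0252, 0.1006, 0.1739]] L [[0.602, 0.6133, 0.6254], [0.0001, 0.0836, 0.1657]] Llow [[0.5997, 0.6112, 0.6373], [-0.0013, 0.0829, 0.1649]]
10 H [[0.6398, 0.7081, 0.777], [-0.0214, 0.0751, 0.18]] P [[0.471, 0.4812, 0.5108], [-0.0337, 0.0923, 0.1656]] L [[0.6046, 0.6146, 0.6255], [-0.0107, 0.0728, 0.155]] Llow [[0.6023, 0.6124, 0.6383], [-0.0119, 0.0723, 0.1544]]
11 H [[0.6404, 0.7095, 0.7774], [-0.0331, 0.0627, 0.1676]] P [[0.4738, 0.4823, 0.5129], [-0.0422, 0.0839, 0.1574]] L [[0.6065, 0.616, 0.6255], [-0.0214, 0.062, 0.1444]] Llow [[0.6039, 0.6136, 0.6392], [-0.0225, 0.0617, 0.1439]]
12 H [[0.6408, 0.7106, 0.7782], [-0.0451, 0.0504, 0.1551]] P [[0.4765, 0.483, 0.5149], [-0.0506, 0.0755, 0.149]] L [[0.6081, 0.6169, 0.6252], [-0.0321, 0.0511, 0.1337]] Llow [[0.6048, 0.6146, 0.6401], [-0.0331, 0.051, 0.1333]]
13 H 
[... 766 characters left out ...]
, 187, 12]
0.56 [10, 10, 12, 10, 8, 66, 127, 122, 46, 36, 34, 10, 192, 394, 396, 397, 394, None, 8]
0.6 [9, 11, 10, 10, 12, 72, 120, 124, 128, 122, 119, 12, 202, 396, 397, 398, 394, 190, 7]
0.64 [11, 8, 10, 10, 11, 71, 73, 71, 71, 69, 69, 9, 193, 383, 390, 387, 385, 198, 6]
0.68 [771, 770, 771, 773, 773, 775, 777, 776, 775, 776, 775, 776, 775, 776, 775, 776, 776, 775, 775]
0.72 [11, 11, 10, 8, 71, 72, 71, 72, 71, 70, 8, 13, 64, 260, 308, 309, 302, None, 6]
0.76 [9, 10, 13, 9, 11, 8, 68, 72, 71, 69, 9, 10, 68, 132, 306, 306, 302, 121, 11]
0.8 [12, 10, 12, 9, 10, 9, 10, 10, 9, 9, 62, 60, 65, 114, 286, 284, 280, 67, 8]
0.84 [9, 8, 11, 13, 11, 12, 11, 8, 9, 8, 8, 8, 10, 8, 263, 260, 247, 59, 64]
```

drive_tool([
  [0, 10, 15, 35, 0, 0, -0.09],
  [0, 10, 15, 35, 0, 0, 0],
  [0, 10, 15, 35, 0, 0, 0],
  [0, 10, 15, 35, 0, 0, 0],
  [0, 10, 15, 35, 0, 0, 0],
])

```text
time_s: 1.22
tcp_pos: [0.2478, -0.5169, 0.4185]
ee_rot: [[-0.973, -0.23, 0.0], [-0.23, 0.973, -0.0], [-0.0, -0.0, -1.0]]
wrist_force: [0.6, -1.3, 0.9]
gripper_width: 0.709
gripper_force: 0.0
```

drive_tool([
  [0, 10, 15, 35, 0, 0, 0],
  [0, 10, 15, 35, 0, 0, 0],
  [0, 10, 15, 35, 0, 0, 0],
  [0, 19, 34, 0, 0, 0, 0],
  [0, 19, 34, 0, 0, 0, 0],
])

```text
time_s: 1.63
tcp_pos: [0.3163, -0.4045, 0.5238]
ee_rot: [[-0.974, -0.228, 0.004], [-0.228, 0.974, -0.003], [-0.003, -0.004, -1.0]]
wrist_force: [1.3, 0.4, -1.6]
gripper_width: 0.327
gripper_force: 0.0
```

drive_tool([
  [0, 19, 34, 0, 0, 0, 0],
  [0, 19, 34, 0, 0, 0, 0],
  [0, 19, 34, 0, 0, 0, 0],
  [0, 19, 34, 0, 0, 0, 0],
  [0, 19, 34, 0, 0, 0, 0],
])

```text
time_s: 2.05
tcp_pos: [0.4109, -0.2331, 0.522]
ee_rot: [[-0.973, -0.23, 0.001], [-0.23, 0.973, -0.0], [-0.001, -0.0, -1.0]]
wrist_force: [1.0, -1.0, 0.5]
gripper_width: 0.02
gripper_force: 0.0
```

drive_tool([
  [0, 13, 34, 0, 0, 0, 0],
  [0, 0, 38, 0, 0, 0, 0],
  [0, 0, 38, 0, 0, 0, 0],
  [0, 0, 38, 0, 0, 0, 0],
  [0, 0, 38, 0, 0, 0, 0],
])

```text
time_s: 2.47
tcp_pos: [0.4231, -0.0472, 0.5218]
ee_rot: [[-0.973, -0.23, 0.001], [-0.23, 0.973, 0.0], [-0.001, -0.0, -1.0]]
wrist_force: [0.4, 1.2, 0.9]
gripper_width: 0.009
gripper_force: 0.0
```

drive_tool([
  [0, 0, 38, 0, 0, 0, 0],
  [0, 0, 38, 0, 0, 0, 0],
  [0, 0, 38, 0, 0, 0, 0],
  [0, 0, 38, 0, 0, 0, 0],
  [0, 0, 38, 0, 0, 0, 0],
])

```text
time_s: 2.88
tcp_pos: [0.4229, 0.1428, 0.5221]
ee_rot: [[-0.973, -0.23, 0.001], [-0.23, 0.973, 0.001], [-0.001, 0.001, -1.0]]
wrist_force: [1.0, -0.4, -0.1]
gripper_width: 0.003
gripper_force: 0.0
```

drive_tool([
  [0, 20, 5, -32, 0, 0, 0],
  [0, 20, 5, -32, 0, 0, 0],
  [0, 20, 5, -32, 0, 0, 0],
  [0, 20, 5, -32, 0, 0, 0],
  [0, 20, 5, -32, 0, 0, 0],
])

```text
time_s: 3.3
tcp_pos: [0.5243, 0.1664, 0.3603]
ee_rot: [[-0.973, -0.23, 0.001], [-0.23, 0.973, 0.0], [-0.001, 0.0, -1.0]]
wrist_force: [0.7, -0.9, 1.6]
gripper_width: 0.008
gripper_force: 0.0
```

drive_tool([
  [0, 20, 4, -32, 0, 0, 0],
  [0, 20, 4, -32, 0, 0, 0],
  [0, 20, 4, -32, 0, 0, 0],
  [0, 20, 4, -32, 0, 0, 0],
  [0, 19, 3, -32, 0, 0, 0],
])

```text
time_s: 3.72
tcp_pos: [0.6236, 0.1853, 0.2]
ee_rot: [[-0.973, -0.23, 0.0], [-0.23, 0.973, 0.0], [-0.0, 0.0, -1.0]]
wrist_force: [0.8, 0.3, -0.1]
gripper_width: 0.008
gripper_force: 0.0
```

```bash
python3 - <<'E'
from h import *
s=sense();print(s["time_s"],s["tcp_pos"])
o=np.zeros((600,800,3),np.uint8)
c=capture("side");a=c["frame"][150:300,260:460,::-1];o=cv2.resize(a,(800,600))
cv2.imwrite("pics/s2.png",o)
F=np.array([.6001,.182]);ex=np.array([.973,.230]);ey=np.array([-.23,.973])
for n in("side","top"):
    if n=="top":c=capture(n)
    for r in masks_of("slide_box_lid",c)[:4]:
        P,u,v=world(c,r["region"]);q=(P[:,:2]-F)
        print(n,round(r["p"],2),np.round(r["xy"]),np.round(np.percentile(q@ex,[3,50,97]),3),np.round(np.percentile(q@ey,[3,97]),3),np.round(np.percentile(P[:,2],[3,97]),3))
E
```

```text
3.7167 [0.62363252 0.1853054  0.19999624]
side 0.91 [276. 179.] [-0.291 -0.227 -0.156] [0.334 0.495] [0.019 0.034]
side 0.81 [421. 401.] [-0.176 -0.123 -0.068] [-0.624 -0.464] [0.026 0.035]
side 0.6 [376. 204.] [-0.023 -0.013 -0.007] [-0.047  0.079] [0.057 0.118]
side 0.38 [312. 340.] [-0.317 -0.259 -0.201] [-0.408 -0.304] [0.    0.016]
top 0.89 [278. 186.] [-0.028 -0.013 -0.002] [-0.082  0.079] [0.029 0.121]
top 0.75 [481. 188.] [-0.171 -0.117 -0.063] [-0.615 -0.454] [0.024 0.04 ]
top 0.65 [140. 302.] [-0.287 -0.223 -0.159] [0.35  0.501] [0.027 0.041]
```

View pics/s2.png

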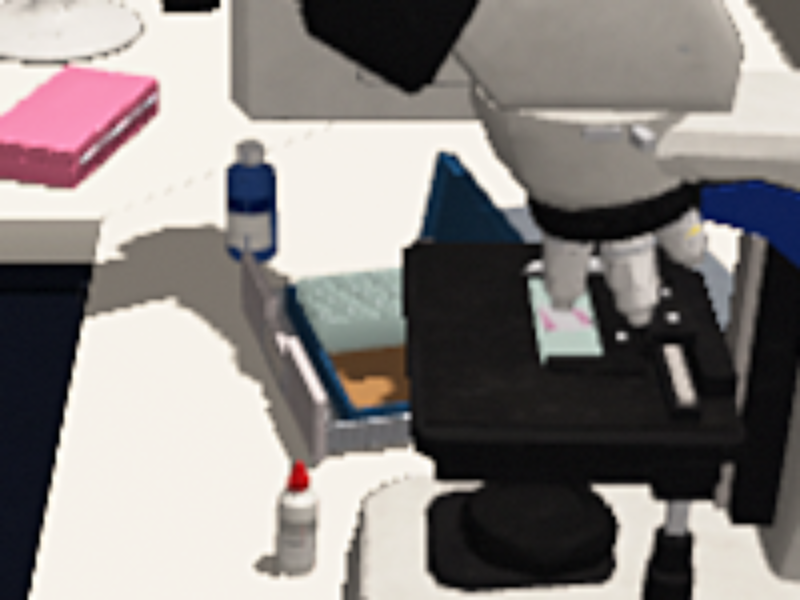

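drive_tool([
  [0, 0, 0, -32, 0, 0, 0],
  [0, 0, 0, -32, 0, 0, 0],
  [0, 0, 0, -31, 0, 0, 0],
  [0, -9.7, -2.3, 0, 0, 0, 0],
  [0, -5.8, -1.4, 0, 0, 0, 0],
])

```text
time_s: 4.33
tcp_pos: [0.6063, 0.1812, 0.1072]
ee_rot: [[-0.973, -0.23, 0.0], [-0.23, 0.973, -0.0], [0.0, -0.0, -1.0]]
wrist_force: [-0.1, -0.2, 0.3]
gripper_width: 0.009
gripper_force: 0.2
```

drive_tool([
  [0, -5.8, -1.4, 0, 0, 0, 0],
  [0, -5.8, -1.4, 0, 0, 0, 0],
  [0, -5.8, -1.4, 0, 0, 0, 0],
  [0, -5.8, -1.4, 0, 0, 0, 0],
  [0, -5.8, -1.4, 0, 0, 0, 0],
])

```text
time_s: 4.75
tcp_pos: [0.5786, 0.1748, 0.1082]
ee_rot: [[-0.973, -0.23, 0.003], [-0.23, 0.973, 0.002], [-0.004, 0.001, -1.0]]
wrist_force: [1.2, 1.1, 1.0]
gripper_width: 0.005
gripper_force: 0.7
```

drive_tool([
  [0, -5.8, -1.4, 0, 0, 0, 0],
  [0, -5.8, -1.4, 0, 0, 0, 0],
  [0, -5.8, -1.4, 0, 0, 0, 0],
  [0, -5.8, -1.4, 0, 0, 0, 0],
  [0, -5.8, -1.4, 0, 0, 0, 0],
])

```text
time_s: 5.17
tcp_pos: [0.5483, 0.167, 0.1062]
ee_rot: [[-0.973, -0.23, -0.001], [-0.23, 0.973, -0.001], [0.001, -0.0, -1.0]]
wrist_force: [0.8, -0.5, -0.4]
gripper_width: 0.004
gripper_force: 0.2
```

```bash
python3 - <<'E'
from h import *
c=capture("side");a=c["frame"][180:280,300:433,::-1];cv2.imwrite("pics/s3.png",cv2.resize(a,(798,600)))
F=np.array([.6001,.182]);ex=np.array([.973,.230])
for r in masks_of("slide_box_lid",c)[:4]:
        P,u,v=world(c,r["region"]);q=(P[:,:2]-F)
        print(round(r["p"],2),np.round(r["xy"]),np.round(np.percentile(q@ex,[3,50,97]),3),np.round(np.percentile(P[:,2],[3,97]),3))
E
```

```text
0.98 [422. 401.] [-0.175 -0.122 -0.067] [0.026 0.034]
0.79 [354. 208.] [-0.093 -0.085 -0.015] [-0.002  0.103]
0.59 [275. 182.] [-0.292 -0.226 -0.154] [0.018 0.034]
0.31 [336. 235.] [-0.15  -0.128  0.14 ] [0.006 0.061]
```

View pics/s3.png

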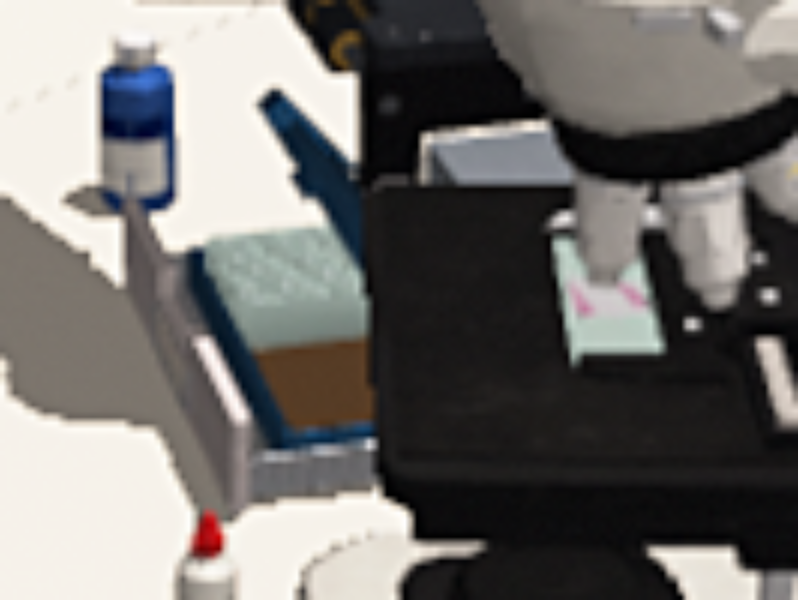

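The lid's free edge, at (270,95) in the crop, has come over to about 1 rad, and the bottles are undisturbed. Next I follow the arc down.

drive_tool([
  [0, -7.8, -1.8, -1.5, 0, 0, 0],
  [0, -7.8, -1.8, -1.5, 0, 0, 0],
  [0, -5, -1.2, -3.5, 0, 0, 0],
  [0, -5, -1.2, -3.5, 0, 0, 0],
  [0, -5, -1.2, -3.5, 0, 0, 0],
])

```text
time_s: 5.68
tcp_pos: [0.5179, 0.16, 0.0926]
ee_rot: [[-0.973, -0.23, -0.0], [-0.23, 0.973, -0.0], [0.0, -0.0, -1.0]]
wrist_force: [0.5, -0.3, 0.3]
gripper_width: 0.006
gripper_force: 0.1
```

drive_tool([
  [0, -4, -1, -5, 0, 0, 0],
  [0, -4, -1, -5, 0, 0, 0],
  [0, -4, -1, -5, 0, 0, 0],
  [0, -2, -0.5, -5, 0, 0, 0],
  [0, -2, -0.5, -4, 0, 0, 0],
])

```text
time_s: 6.1
tcp_pos: [0.5021, 0.156, 0.0683]
ee_rot: [[-0.973, -0.23, -0.001], [-0.23, 0.973, -0.0], [0.001, -0.0, -1.0]]
wrist_force: [-0.9, 0.1, 0.8]
gripper_width: 0.008
gripper_force: 0.0
```

drive_tool([
  [0, 0, 0, -2, 0, 0, 0],
  [0, 0, 0, -2, 0, 0, 0],
  [0, 0, 0, -2, 0, 0, 0],
  [0, 0, 0, -1, 0, 0, 0],
  [0, 0, 0, 0, 0, 0, 0],
])

```text
time_s: 6.52
tcp_pos: [0.5031, 0.1564, 0.0624]
ee_rot: [[-0.973, -0.23, 0.001], [-0.23, 0.973, 0.0], [-0.001, -0.0, -1.0]]
wrist_force: [-0.0, -1.1, 1.3]
gripper_width: 0.007
gripper_force: 0.9
```

drive_tool([
  [0, 0, 0, -1, 0, 0, 0],
  [0, 0, 0, -1, 0, 0, 0],
  [0, 0, 0, 0, 0, 0, 0],
  [0, 0, 0, 0, 0, 0, 0],
  [0, 0, 0, 0, 0, 0, 0],
])

```text
time_s: 6.93
tcp_pos: [0.5045, 0.1568, 0.0622]
ee_rot: [[-0.973, -0.231, 0.004], [-0.231, 0.973, 0.001], [-0.005, 0.0, -1.0]]
wrist_force: [-0.3, -1.6, 10.2]
gripper_width: 0.005
gripper_force: 5.1
```

```bash
python3 - <<'E'
from h import *
s=sense();print(s["wrist_force"],s["tcp_pos"])
c=capture("side");a=c["frame"][180:280,300:433,::-1];cv2.imwrite("pics/s4.png",cv2.resize(a,(798,600)))
E
```

```text
[-0.3216678  -1.57509646 10.20183016] [0.50448338 0.15676741 0.06223553]
```

View pics/s4.png

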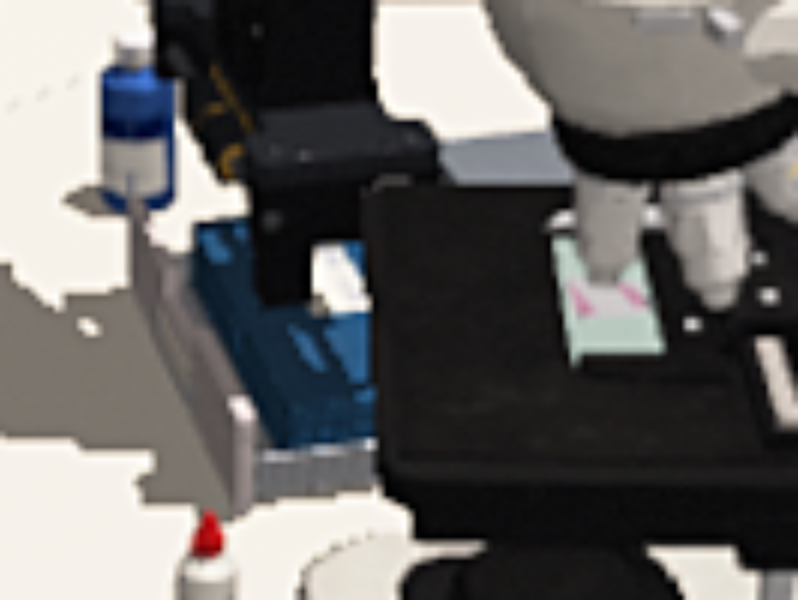

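The lid lies shut: the fingertip rests rigidly at 43 mm with 10 N. Next I retreat to in front of the panel.

drive_tool([
  [0, 0, 0, -0.5, 0, 0, 0],
  [0, 0, 0, 0, 0, 0, 0],
  [0, 0, 0, 0, 0, 0, 0],
  [0, 0, 0, 10, 0, 0, 0],
  [0, 0, 0, 38, 0, 0, 0],
])

```text
time_s: 7.4
tcp_pos: [0.4991, 0.1543, 0.1035]
ee_rot: [[-0.974, -0.228, -0.011], [-0.228, 0.974, -0.005], [0.012, -0.003, -1.0]]
wrist_force: [-0.1, -0.8, -0.4]
gripper_width: 0.002
gripper_force: 0.0
```

drive_tool([
  [0, -28, -5.8, 0, 0, 0, 0],
  [0, -28, -5.8, 0, 0, 0, 0],
  [0, -28, -5.8, 0, 0, 0, 0],
  [0, 0, 0, 0, 0, 0, 0],
])

```text
time_s: 7.73
tcp_pos: [0.4131, 0.1361, 0.1071]
ee_rot: [[-0.973, -0.229, -0.005], [-0.229, 0.973, -0.002], [0.005, -0.001, -1.0]]
wrist_force: [0.2, -0.2, -0.5]
gripper_width: 0.008
gripper_force: 0.0
```

```bash
python3 - <<'E'
from h import *
s=sense();print(s["wrist_force"],s["tcp_pos"])
c=capture("side");a=c["frame"][180:280,300:433,::-1];cv2.imwrite("pics/s5.png",cv2.resize(a,(798,600)))
F=np.array([.6001,.182]);ex=np.array([.973,.230]);ey=np.array([-.23,.973])
for l in("slide_box","drawer_front"):
  for r in masks_of(l,c)[:3]:
        P,u,v=world(c,r["region"]);q=(P[:,:2]-F)
        print(l,round(r["p"],2),np.round(r["xy"]),np.round(np.percentile(q@ex,[3,50,97]),3),np.round(np.percentile(P[:,2],[3,50,97]),3))
E
```

```text
[ 0.2414374  -0.17370223 -0.46293687] [0.41310235 0.13611311 0.10714268]
slide_box 0.98 [274. 182.] [-0.298 -0.236 -0.185] [0.002 0.03  0.033]
slide_box 0.79 [351. 233.] [-0.121 -0.101 -0.06 ] [0.01  0.04  0.043]
slide_box 0.73 [423. 404.] [-0.178 -0.125 -0.068] [0.006 0.032 0.034]
drawer_front 0.89 [329. 241.] [-0.148 -0.145 -0.098] [0.006 0.027 0.049]
```

View pics/s5.png

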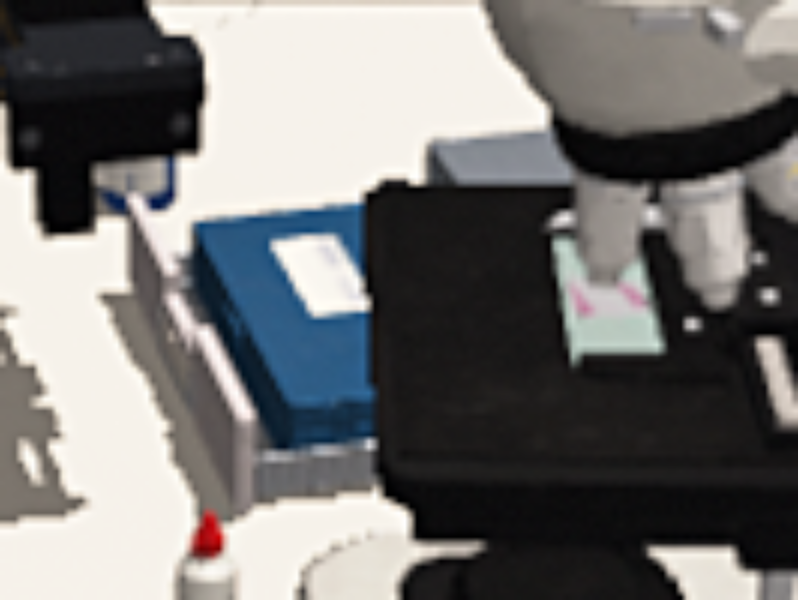

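The box is flat and shut, at about (290,300) in the crop, with the drawer still out and the finger clear in front of the panel. Next I lower the finger and push.

drive_tool([
  [0, 0, 0, -33, 0, 0, 0],
  [0, 0, 0, -33, 0, 0, 0],
  [0, 9.7, 2.3, 0, 0, 0, 0],
  [0, 9.7, 2.3, 0, 0, 0, 0],
  [0, 6, 1.4, 0, 0, 0, 0],
])

```text
time_s: 8.3
tcp_pos: [0.4474, 0.1463, 0.0426]
ee_rot: [[-0.973, -0.231, 0.003], [-0.231, 0.973, 0.001], [-0.003, 0.0, -1.0]]
wrist_force: [-0.5, 1.8, -0.7]
gripper_width: 0.006
gripper_force: 4.2
```

drive_tool([
  [0, 4, 0.9, 0, 0, 0, 0],
  [0, 4, 0.9, 0, 0, 0, 0],
  [0, 6, 1.4, 0, 0, 0, 0],
  [0, 8, 1.9, 0, 0, 0, 0],
  [0, 8, 1.9, 0, 0, 0, 0],
])

```text
time_s: 8.72
tcp_pos: [0.4747, 0.1519, 0.0423]
ee_rot: [[-0.973, -0.23, 0.001], [-0.23, 0.973, 0.0], [-0.001, 0.0, -1.0]]
wrist_force: [-1.6, -0.3, 1.2]
gripper_width: 0.002
gripper_force: 1.0
```

drive_tool([
  [0, 8, 1.9, 0, 0, 0, 0],
  [0, 8, 1.9, 0, 0, 0, 0],
  [0, 8, 1.9, 0, 0, 0, 0],
  [0, 8, 1.9, 0, 0, 0, 0],
  [0, 8, 1.9, 0, 0, 0, 0],
])

```text
time_s: 9.13
tcp_pos: [0.5148, 0.1615, 0.0415]
ee_rot: [[-0.973, -0.23, -0.0], [-0.23, 0.973, -0.0], [0.0, -0.0, -1.0]]
wrist_force: [-2.0, 0.6, 1.6]
gripper_width: 0.008
gripper_force: 1.0
```

drive_tool([
  [0, 8, 1.9, 0, 0, 0, 0],
  [0, 8, 1.9, 0, 0, 0, 0],
  [0, 8, 1.9, 0, 0, 0, 0],
  [0, 7, 1.6, 0, 0, 0, 0],
  [0, 7, 1.6, 0, 0, 0, 0],
])

```text
time_s: 9.55
tcp_pos: [0.5527, 0.1705, 0.0414]
ee_rot: [[-0.973, -0.23, -0.0], [-0.23, 0.973, 0.0], [0.0, 0.0, -1.0]]
wrist_force: [-2.6, 1.1, 1.7]
gripper_width: 0.003
gripper_force: 1.0
```

drive_tool([
  [0, 6, 1.4, 0, 0, 0, 0],
  [0, 5, 1.2, 0, 0, 0, 0],
  [0, 4, 1, 0, 0, 0, 0],
  [0, 4, 1, 0, 0, 0, 0],
  [0, 4, 1, 0, 0, 0, 0],
])

```text
time_s: 9.97
tcp_pos: [0.5751, 0.1758, 0.0414]
ee_rot: [[-0.973, -0.23, -0.001], [-0.23, 0.973, -0.0], [0.001, -0.0, -1.0]]
wrist_force: [-1.8, 0.8, -0.6]
gripper_width: -0.0
gripper_force: 0.9
```

u is about -25.8 mm; contact at home should come near -17.5.

drive_tool([
  [0, 2, 0.5, 0, 0, 0, 0],
  [0, 2, 0.5, 0, 0, 0, 0],
  [0, 2, 0.5, 0, 0, 0, 0],
  [0, 2, 0.5, 0, 0, 0, 0],
  [0, 1, 0.2, 0, 0, 0, 0],
])

```text
time_s: 10.38
tcp_pos: [0.5789, 0.1762, 0.0409]
ee_rot: [[-0.973, -0.229, -0.012], [-0.229, 0.974, -0.005], [0.012, -0.002, -1.0]]
wrist_force: [-14.4, 0.5, 8.2]
gripper_width: 0.006
gripper_force: 7.1
```

drive_tool([
  [0, 1, 0.2, 0, 0, 0, 0],
  [0, 1, 0.2, 0, 0, 0, 0],
  [0, 0, 0, 0, 0, 0, 0],
])

```text
time_s: 10.63
tcp_pos: [0.579, 0.176, 0.0407]
ee_rot: [[-0.973, -0.228, -0.015], [-0.228, 0.974, -0.006], [0.016, -0.003, -1.0]]
wrist_force: [-16.5, 0.7, 9.9]
gripper_width: 0.003
gripper_force: 8.1
```

drive_tool([
  [0, -8, -1.8, 0, 0, 0, 0],
  [0, -30, -7, 0, 0, 0, 0],
  [0, -39, -9, 0, 0, 0, 0],
  [0, -39, -9, 0, 0, 0, 0],
  [0, 0, 0, 0, 0, 0, 0],
])

```text
time_s: 11.05
tcp_pos: [0.461, 0.1468, 0.0403]
ee_rot: [[-0.974, -0.228, -0.01], [-0.228, 0.974, -0.005], [0.011, -0.003, -1.0]]
wrist_force: [-0.9, -1.1, -1.0]
gripper_width: 0.003
gripper_force: 0.0
```

```bash
python3 - <<'E'
from h import *
s=sense();print(s["time_s"],s["tcp_pos"])
c=capture("side");a=c["frame"][190:270,320:427,::-1];o=np.zeros((600,800,3),np.uint8);o[:300,:400]=cv2.resize(a,(400,300))
F=np.array([.6001,.182]);ex=np.array([.973,.230]);ey=np.array([-.23,.973])
for n in("side","top"):
  if n=="top":c=capture(n)
  for l in("slide_store","drawer_front","slide_box"):
   for r in masks_of(l,c)[:3]:
        P,u,v=world(c,r["region"]);q=(P[:,:2]-F)
        print(n,l,round(r["p"],2),np.round(r["xy"]),np.round(np.percentile(q@ex,[3,50,97]),3),np.round(np.percentile(q@ey,[3,97]),3),np.round(np.percentile(P[:,2],[3,50,97]),3))
o[:300,400:]=cv2.resize(c["frame"][120:240,220:380,::-1],(400,300));cv2.imwrite("pics/s6.png",o[:300])
P,u,v=world(c);q=P[:,:2]-F;x=q@ex;y=q@ey
for lo in np.arange(-.03,.03,.004):
  m=(x>=lo)&(x<lo+.004)&(abs(y)<.09);print(round(lo,3),np.round(np.percentile(P[m,2],[10,50,90]),3) if m.any() else 0)
E
```

```text
11.05 [0.46100592 0.14676637 0.04027099]
side slide_store 0.51 [387. 208.] [-0.007  0.033  0.145] [-0.082  0.094] [0.045 0.06  0.062]
side slide_box 0.79 [422. 406.] [-0.179 -0.125 -0.069] [-0.628 -0.466] [0.006 0.032 0.034]
side slide_box 0.69 [275. 180.] [-0.299 -0.231 -0.154] [0.332 0.488] [0.    0.03  0.034]
top slide_store 0.88 [273. 160.] [-0.008  0.069  0.147] [-0.095  0.094] [0.032 0.062 0.069]
top drawer_front 0.68 [289. 188.] [-0.01  -0.007  0.012] [-0.097  0.094] [0.006 0.041 0.057]
top slide_box 0.8 [479. 190.] [-0.172 -0.118 -0.062] [-0.609 -0.45 ] [0.008 0.033 0.04 ]
top slide_box 0.65 [141. 299.] [-0.286 -0.223 -0.157] [0.348 0.5  ] [0.02  0.034 0.041]
-0.03 [-0.003  0.     0.003]
-0.026 [-0.003  0.     0.006]
-0.022 [-0.006  0.001  0.004]
-0.018 [-0.003  0.     0.005]
-0.014 [-0.004  0.     0.008]
-0.01 [0.001 0.031 0.051]
-0.006 [0.045 0.05  0.053]
-0.002 [0.05  0.061 0.066]
0.002 [0.059 0.063 0.066]
0.006 [0.058 0.062 0.067]
0.01 [0.008 0.06  0.066]
0.014 [0.057 0.062 0.067]
0.018 [0.058 0.062 0.067]
0.022 [0.058 0.063 0.066]
0.026 [0.059 0.062 0.066]
```

View pics/s6.png

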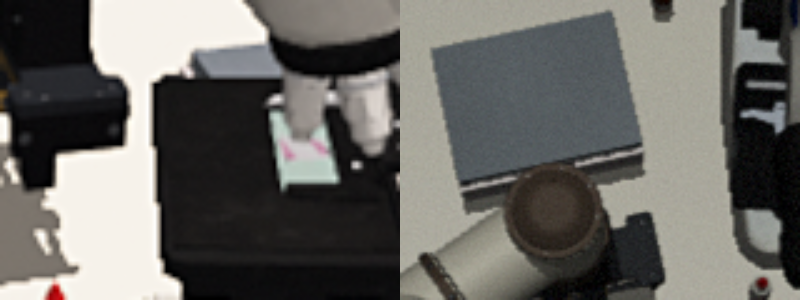

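The white panel sits flush against the housing front (outer face at about -8 mm, as expected when home). The push met a firm stop, and the finger is clear.

```bash
python3 -c "
from station import *
print(finish_job())"
```

```text
the job is handed in; nothing more can be done
None
```

I pushed the lid of the blue slide box shut while the drawer was still out, then pushed the drawer home to a firm stop with its panel flush with the store front, and handed the job in at about 11 s. I saw no sign that the bottles or tray had moved, but did not re-measure them at the end, and the hand-in returned no verdict.

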